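Set the thermostat of the honey-warming plate

TASK

The honey in the large jar has set hard and has to be warmed. On the warming plate that carries this jar, turn the control knob clockwise until its white pointer line points at the raised tooth of the set-point ring around the knob, then let go. Leave the jar standing where it is and do not touch the knob of the other warming plate.

Things in the scene. Friction and masses are not known exactly. Their poses are not given: they have to be found in the camera images.
- knob: Black knob on the front deck of the plate with the honey jar. Skirt 52 mm across, 8 mm high; upright grip bar 48 x 16 mm, 8 to 44 mm above the origin, which lies on the turning axis at the underside, 62 mm above the table. Own x: along the bar to the white-lined pointer end. No spring; starts 0.45 to 1.5 rad anticlockwise (seen from above) of the tooth. Grip across the bar, 34 mm up.
- setring_tooth (a point): The mark: raised black tooth, 10 mm wide, 18 mm long, on the thin fixed black ring (72 mm across, 4 mm high) lying round that knob. The point is on the tooth's top, 67 mm above the table and 43 mm from the knob's axis; its x points straight out from the axis. The tooth's angle varies; the printed scale ticks are not the mark.
- honey_jar: Amber glass jar with metal lid, 80 mm across, 90 mm high, 0.4 to 0.9 kg, loose on the round hot plate about 175 mm behind the knob. Origin: centre of its underside, 66 mm above the table, z up. Its warming plate is a grey housing 320 mm deep, 190 mm wide, deck 58 mm above the table, standing left or right, turned up to 0.3 rad.
- other_knob: The identical knob of the other, identical warming plate, which carries an open steel pan instead of the jar. Origin and axes as for the first knob. Not to be touched.

How it is judged:
At the end, for the whole second after the job is handed in: The pointer end of the knob on the jar's plate points at the set-point tooth to within 12 degrees either way and the knob is at rest; the honey jar stands upright within 20 mm of where it was (x of setring_tooth in the frame of knob above 0 m and y of setring_tooth in the frame of knob between -0.009 and 0.009 m and angular speed of knob below 0.1 rad/s and distance of honey_jar from where it was at the start of the episode below 0.02 m and angle between honey_jar's own z axis and vertical below 0.1 rad); the robot touches nothing.
It fails at once if the other plate's knob is touched (more than 1 N) (contact force between other_knob and anything else above 1 N).
It fails at once if the honey jar is pushed more than 20 mm from its place or tipped (distance of honey_jar from where it was at the start of the episode above 0.02 m or angle between honey_jar's own z axis and vertical above 0.2 rad).
It also fails if it takes over 32 s, if anything falls off the work surface, if the arm or the gripper's body presses on something with over 40 N, if the wrist force passes 120 N, or if a joint passes its speed limit or range.

ROBOT

A 6-joint arm with a two-finger parallel gripper is mounted at the origin on the work surface. World frame = base frame: x ahead of the robot, y to its left, z up, the work surface at z = 0. Lengths are in m, angles in rad, forces in N, time in s.
With the tool pointing down it reaches from about 0.35 to 0.725 m from the base axis. Payload 4.3 kg.
Tool frame: the origin (TCP) lies at the very end of the fingers, on their centre line; the grasp point (between the pads) lies 19 mm behind it; z points along the fingers, y is the line along which they close (so a half turn about z gives the same grasp; the last joint's range is limited). The gripper opens to 85 mm and grips with 20 to 120 N. Pads are 22 mm wide; open, the fingers measure 114 mm over their backs; the gripper's body (76 mm by 85 mm) begins 54 mm behind the grasp point. The pads swing forward as they close: fully open they stand 13 mm farther back than shut.
Start: joints at [-1.279, 0.377, 0.081, 1.274, 0, 1.46], TCP at [0.225, -0.529, 0.231] pointing down, gripper open.
Joint ranges: [-2.72, 2.72], [-0.84, 1.66], [-1.02, 1.22], [-1.77, 2.12], [-1.37, 1.28], [-3.14, 3.14]. Speed limits (rad/s): [2.57, 2.57, 3.14, 3.14, 3.14, 3.14].

INTERFACE

Orientations are given as a unit quaternion [w, x, y, z].
In Python, from workcell import manip, kinematics, snapshot, nets gives the robot as it stands. The module is installed in compiled form; this text tells all that it offers. Calls block until the motion is done:
- manip.movep(position, orientation): joint-space move of the TCP to a pose.
- manip.movel(position, attitude=None, feed=0.15): straight line of the TCP; attitude=None keeps the orientation; feed is the mean speed in m/s.
- manip.set_joints(angles): joint-space move.
- manip.ungrasp() and manip.clamp(effort=None): open the fingers fully, or close them until they stop; effort is the grip in N (None keeps the last).
- manip.pause(seconds).
- kinematics.solve_ik(position, orientation): joint angles nearest the present ones, or None.
- snapshot(name): name is "side" or "top"; returns a dict with "color" (384x512x3 uint8, red, green, blue), "z_map" (384x512 float32, m along the optical axis (not along the pixel's ray), 0 where there is no reading), "intrinsics" (3x3 intrinsics, pixels), "k1" (the pictures are not rectified: a ray, as slopes to the right and down, at radius r is drawn at 1 + k1 r^2 times it, then the intrinsics apply), "rvec" (rotation vector, rad) and "tvec" (3), from world to camera coordinates, as OpenCV has them. Camera axes: x right, y down, z forward; pixel columns grow to the right and rows downward; lengths in m; the calibration is good to about 2 mm. A picture is of the moment at which its call begins.
A pose or a line that the arm cannot do raises manip.MotionError and nothing moves.
- manip.job_done(): hands the job in; it is judged then, once.
Trained networks look in a picture, given as the dict that the camera call returned (one of the last four; its "shot" number tells which), for a name from the list of things; names that differ only in an ending like _2 or _b are one class to them, and where a whole thing is asked for, a point or a joint stands for the part that bears it (a point fixed in the world has none). Each returns a list of dicts, best first, with "score" (0 to 1); they miss things now and then, are a little off and sometimes report something else, mostly with a low value. They report only what shows in the picture. A call takes as long as a camera call.
- nets.look_for(picture, query): "point" ([column, row] in pixels, amid what is visible of it).
Readings, each from a call of its own:
- manip.read_clock(): time.
- manip.read_joint_pos(): joint angles.
- manip.read_joint_vel(): joint speeds.
- manip.read_effort(): joint torques, N m.
- manip.read_ee_pos(): TCP position.
- manip.read_tcp_rot(): TCP orientation.
- manip.read_contact_force(): force on the tool from outside, world axes, zero at the start.
- manip.read_wrist_torque(): the same for the moment, N m.
- manip.read_grip_width(): finger opening in m.
- manip.read_gripper_force(): force on a finger pad.
Only numpy, scipy, OpenCV 4.12 (cv2) and the standard library are available. Lean on these libraries where they do the work, as an engineer would, in place of code of your own. Each camera call takes 0.05 s, during which the arm holds its last target. There are 200 camera calls.

## Working session

There is one attempt and no reset: what is moved stays moved. The work goes in short steps, each a Python script; the robot and the scene stay as the last script left them, time stands still between calls to the robot, and variables do not carry over. Pictures are saved under pics/ and viewed, at most 10 in all, crops included, and the job is handed in when it is done.

```bash
mkdir -p pics
cat > h.py <<'E'
import numpy as np, cv2
from workcell import manip, kinematics, snapshot, nets
def rays(s,px):
    K=s["intrinsics"];k=s["k1"]
    d=(np.atleast_2d(px).astype(float)-[K[0][2],K[1][2]])/[K[0][0],K[1][1]]
    u=d.copy()
    for _ in range(20): u=d/(1+k*(u**2).sum(1,keepdims=True))
    return u
def RT(s): return cv2.Rodrigues(np.array(s["rvec"],float))[0],np.array(s["tvec"],float).ravel()
def at_z(s,px,z):
    R,t=RT(s);u=rays(s,px);d=np.c_[u,np.ones(len(u))]@R;c=-R.T@t
    return c+d*((z-c[2])/d[:,2])[:,None]
def cloud(s):
    R,t=RT(s);H,W=s["z_map"].shape
    g=np.stack(np.meshgrid(np.arange(W),np.arange(H)),-1).reshape(-1,2)
    u=rays(s,g);z=s["z_map"].reshape(-1,1)
    P=(np.c_[u,np.ones(len(u))]*z-t)@R
    P[z[:,0]==0]=np.nan
    return P.reshape(H,W,3)
def proj(s,P):
    R,t=RT(s);c=np.atleast_2d(P)@R.T+t;u=c[:,:2]/c[:,2:]
    u=u*(1+s["k1"]*(u**2).sum(1,keepdims=True));K=s["intrinsics"]
    return u*[K[0][0],K[1][1]]+[K[0][2],K[1][2]]
def rectify(s,c,half,z,n):
    # metric top view at height z: right = -y world, up = +x world
    a=np.linspace(-half,half,n);X,Y=np.meshgrid(a,a)
    P=np.stack([c[0]-Y,c[1]-X,np.full_like(X,z)],-1).reshape(-1,3)
    m=proj(s,P).astype(np.float32).reshape(n,n,2)
    return cv2.remap(s["color"],m[...,0],m[...,1],cv2.INTER_CUBIC)
def save(n,im): cv2.imwrite("pics/"+n,cv2.cvtColor(im,cv2.COLOR_RGB2BGR))
E
python3 - <<'E'
from h import *
for n in("top","side"):
    s=snapshot(n);save(n+"1.png",s["color"]);C=cloud(s)
    R,t=RT(s);print(n,"cam",-R.T@t)
    for q,z in(("knob",.1),("setring_tooth",.067),("honey_jar",.156),("other_knob",.1)):
        for d in nets.look_for(s,q)[:3]:
            p=d["point"];print(q,round(d["score"],2),np.round(p,1),at_z(s,p,z)[0].round(3),C[int(p[1]),int(p[0])].round(3))
print(manip.read_clock())
E
```

```text
top cam [0.49509164 0.00283188 0.82325401]
knob 0.6 [165.4 230.2] [0.499 0.163 0.1  ] [0.5   0.162 0.107]
setring_tooth 0.67 [157.8 218.3] [0.524 0.187 0.067] [0.524 0.19  0.064]
setring_tooth 0.63 [369.5 235. ] [ 0.5   -0.251  0.067] [ 0.499 -0.238  0.104]
honey_jar 0.86 [150.4 143.5] [0.659 0.187 0.156] [0.66  0.188 0.158]
other_knob 0.83 [365.  235.8] [ 0.498 -0.231  0.1  ] [ 0.499 -0.234  0.091]
side cam [0.414023   0.66384867 0.833494  ]
knob 0.75 [296.3 269.9] [0.491 0.184 0.1  ] [0.491 0.188 0.108]
setring_tooth 0.71 [288.4 289.9] [0.496 0.209 0.067] [0.498 0.204 0.061]
honey_jar 0.76 [202.9 249.2] [0.648 0.233 0.156] [0.649 0.233 0.157]
other_knob 0.65 [339.1 130.8] [ 0.498 -0.221  0.1  ] [ 0.5   -0.234  0.091]
0.5
```

View pics/top1.png

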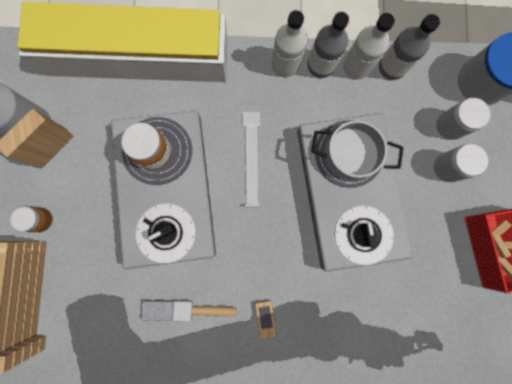

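View pics/side1.png

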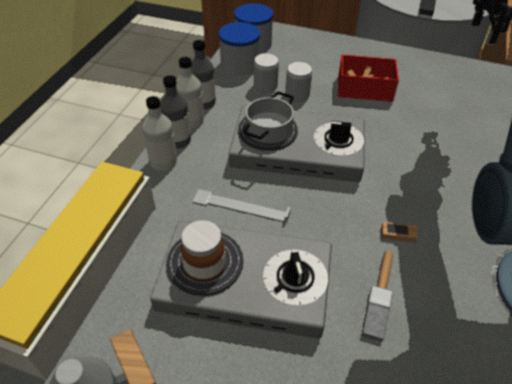

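The jar's plate is the left one in the top view, with the knob around (165,232), its white line near (155,235) and a tooth-like nub near (148,222). Next I rectify close-ups at tooth height and bar-top height.

Run:
```python
from h import *
c=(.495,.175);rows=[]
for n in("top","side"):
    s=snapshot(n);r=[]
    for z in(.067,.106):
        im=rectify(s,c,.07,z,300)
        for k in range(-6,7,2):
            p=int(150+k/100*300/.14)
            cv2.line(im,(p,0),(p,5),(255,0,0),1);cv2.line(im,(0,p),(5,p),(255,0,0),1)
        r.append(im)
    rows.append(np.hstack(r))
    C=cloud(s).reshape(-1,3);col=s["color"].reshape(-1,3).astype(int)
    near=np.linalg.norm(C[:,:2]-c,axis=1)<.06
    m=near&(C[:,2]>.098)&(C[:,2]<.115);P=C[m]
    mu=P.mean(0);w,v=np.linalg.eigh(np.cov((P-mu)[:,:2].T));print(n,"bar",m.sum(),mu.round(4),np.sqrt(w),v[:,1])
    wm=m&(col.min(1)>110);print("white",wm.sum(),C[wm].mean(0).round(4))
    # dark ring/skirt footprint
    d=near&(col.max(1)<70)&(C[:,2]>.058)&(C[:,2]<.075);e=cv2.minEnclosingCircle(C[d][:,:2].astype(np.float32));print("dark",d.sum(),e)
    # white dial
    wd=near&(col.min(1)>140)&(C[:,2]<.066);print("dial",wd.sum(),cv2.fitEllipse(cv2.convexHull(C[wd][:,:2].astype(np.float32))))
    # deck edges
    big=(np.linalg.norm(C[:,:2]-[.57,.175],axis=1)<.25)&(abs(C[:,2]-.058)<.006)
    print("deck",cv2.minAreaRect(C[big][:,:2].astype(np.float32)))
    np.save(n+"cloud.npy",C)
save("rect.png",np.vstack(rows))
```

```text
top bar 220 [0.4947 0.1704 0.106 ] [0.00478553 0.01415783] [-0.53213995  0.84665641]
white 53 [0.4892 0.1824 0.1061]
dark 266 ((0.5011229515075684, 0.17801520228385925), 0.04173363372683525)
dial 1743 ((0.4949360191822052, 0.17486318945884705), (0.11916299909353256, 0.11937043815851212), 161.97299194335938)
deck ((0.590544581413269, 0.1868569552898407), (0.3214460611343384, 0.19165386259555817), 8.700493812561035)
side bar 229 [0.4932 0.1745 0.1048] [0.0048251 0.0146189] [-0.49151146  0.87087111]
white 45 [0.4891 0.1799 0.1059]
dark 543 ((0.50007563829422, 0.1789669245481491), 0.04401285573840141)
dial 1491 ((0.494748055934906, 0.17431190609931946), (0.11743102222681046, 0.11978111416101456), 63.394065856933594)
deck ((0.5894474387168884, 0.18635180592536926), (0.3201558291912079, 0.19120080769062042), 8.888432502746582)
```

View pics/rect.png

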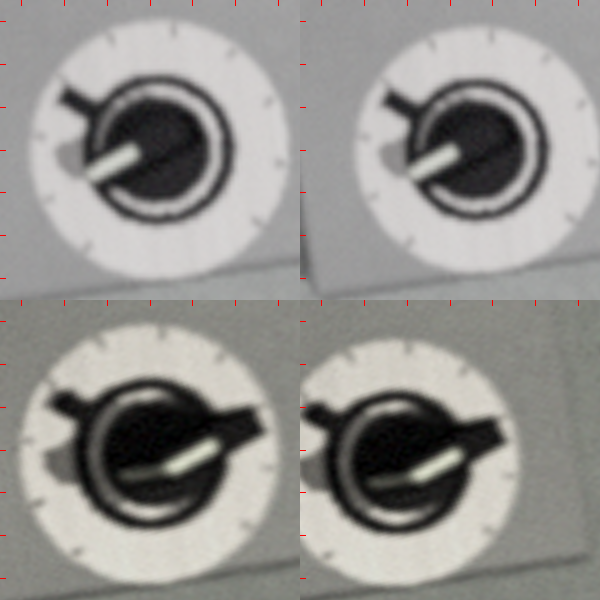

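Top-left panel: pointer line runs (140,152)→(90,178), ring centre is about (160,149), and the tooth tip is at (66,96). So the pointer is at about 118° and the tooth about 60°, giving roughly 1.0 rad clockwise, which is in range. My dial fit was clipped by the 60 mm mask, so I refit that, then approach.

```bash
cat > meas.py <<'E'
from h import *
from scipy.spatial.transform import Rotation as Ro
def measure(names=("top","side"),c=(.495,.171),v=True):
    out=[]
    for n in names:
        s=snapshot(n);N=561;half=.07;f=(N-1)/(2*half)
        def world(m,c): 
            yx=np.argwhere(m);return np.c_[c[0]+half-yx[:,0]/f,c[1]+half-yx[:,1]/f]
        im=rectify(s,c,half,.0595,N).min(2)
        dial=world(im>(150 if n=="top" else 150),c);ctr=cv2.fitEllipse(cv2.convexHull(dial.astype(np.float32)))
        a=np.array(ctr[0])
        t=world(rectify(s,c,half,.066,N).max(2)<75,c)-a;r=np.hypot(*t.T);an=np.degrees(np.arctan2(t[:,1],t[:,0]))
        k=(r>.040)&(r<.050)&(an>30)&(an<90);th=np.degrees(np.arctan2(*t[k].mean(0)[::-1]))
        w=world(rectify(s,c,half,.106,N).min(2)>130,c)-a;w=w[np.hypot(*w.T)<.023]
        e,V=np.linalg.eigh(np.cov(w.T));d=V[:,1]*np.sign(V[:,1]@w.mean(0))
        pa=np.degrees(np.arctan2(d[1],d[0]))
        if v: print(n,"axis",a.round(4),"dia",np.round(ctr[1],4),"tooth",k.sum(),th.round(1),t[k].mean(0).round(4),"line",len(w),w.mean(0).round(4),pa.round(1),np.sqrt(e).round(4))
        out.append((a,th,pa))
    return out
def quat(deg):  # tool down, tool x at this world angle
    a=np.radians(deg);x=np.array([np.cos(a),np.sin(a),0]);z=np.array([0,0,-1.]);q=Ro.from_matrix(np.c_[x,np.cross(z,x),z]).as_quat()
    return [q[3],q[0],q[1],q[2]]
E
python3 - <<'E'
from meas import *
measure()
for p in((.495,.171,.20),(.495,.171,.077)):
  for d in(118,61,-62,-119): print(p,d,np.round(kinematics.solve_ik(p,quat(d)),2) if kinematics.solve_ik(p,quat(d)) is not None else None)
E
```

```text
top axis [0.4956 0.1613] dia [0.1436 0.5412] tooth 2069 72.1 [0.0132 0.0408] line 2106 [-0.      0.0058] 109.7 [0.0073 0.0169]
side axis [0.4937 0.1704] dia [0.1235 0.1247] tooth 1555 62.5 [0.0206 0.0396] line 8643 [-0.0031 -0.0058] -166.3 [0.0109 0.0124]
(0.495, 0.171, 0.2) 118 [ 0.21  0.28 -0.13  1.15  0.    1.29]
(0.495, 0.171, 0.2) 61 [ 0.21  0.28 -0.13  1.15  0.    2.29]
(0.495, 0.171, 0.2) -62 [ 0.21  0.28 -0.13  1.15  0.   -1.85]
(0.495, 0.171, 0.2) -119 [ 0.21  0.28 -0.13  1.15  0.   -0.85]
(0.495, 0.171, 0.077) 118 [ 0.21  0.38 -0.34  0.85  0.    1.29]
(0.495, 0.171, 0.077) 61 [ 0.21  0.38 -0.34  0.85  0.    2.29]
(0.495, 0.171, 0.077) -62 [ 0.21  0.38 -0.34  0.85  0.   -1.85]
(0.495, 0.171, 0.077) -119 [ 0.21  0.38 -0.34  0.85  0.   -0.85]
```

Run:
```python
from meas import *
A=(.495,.1705);P0,P1=118.5,61
def st(l): print(l,round(manip.read_clock(),2),np.round(manip.read_ee_pos(),4),"w",round(manip.read_grip_width(),4),"F",np.round(manip.read_contact_force(),1),"T",np.round(manip.read_wrist_torque(),2),"g",np.round(manip.read_gripper_force(),1))
manip.movep([*A,.22],quat(P0));manip.movel([*A,.077]);st("down")
manip.clamp(30);st("clamp")
for d in np.linspace(P0,P1,6)[1:]:
    manip.movep([*A,.077],quat(d));st(round(d))
s=snapshot("side");save("held.png",s["color"])
```

```text
down 4.45 [0.4958 0.1706 0.0778] w 0.0857 F [-0.5  1.1 -0.6] T [ 0.07 -0.01  0.01] g 0.0
clamp 5.08 [0.4944 0.1703 0.0773] w 0.0153 F [-2.7 -0.6  4.7] T [-0.28  0.57 -0.04] g 32.6
107 5.39 [0.4944 0.1702 0.0773] w 0.0154 F [-3.2 -0.6  5.8] T [-0.27  0.48 -0.04] g 32.6
96 5.7 [0.4945 0.1702 0.0773] w 0.0153 F [-2.8 -2.1  5.1] T [-0.25  0.53 -0.08] g 32.6
84 6.01 [0.4945 0.1702 0.0773] w 0.0154 F [-3.3 -1.   5. ] T [-0.29  0.54  0.01] g 32.6
72 6.32 [0.4945 0.1702 0.0773] w 0.0154 F [-2.8 -1.5  6. ] T [-0.31  0.52 -0.05] g 32.6
61 6.62 [0.4945 0.1702 0.0773] w 0.0155 F [-3.  -2.1  5.5] T [-0.27  0.49 -0.06] g 32.6
```

Bar gripped at 16 mm with low forces. I release, retract, and check.

Run:
```python
from meas import *
manip.pause(.3);manip.ungrasp();manip.movel([.495,.1705,.22])
j=manip.read_joint_pos();j=list(j);j[0]-=.9;manip.set_joints(j)
c=(.495,.171);rows=[]
for n in("top","side"):
    s=snapshot(n);rows.append(np.hstack([rectify(s,c,.07,z,300) for z in(.067,.106)]))
    for d in nets.look_for(s,"honey_jar")[:1]: print(at_z(s,d["point"],.156))
save("after.png",np.vstack(rows));print(manip.read_clock(),manip.read_contact_force())
```

```text
[[0.65298016 0.19462678 0.156     ]]
[[0.65115516 0.22982848 0.156     ]]
10.625 [-0.06800637 -0.25481386  0.31742077]
```

View pics/after.png

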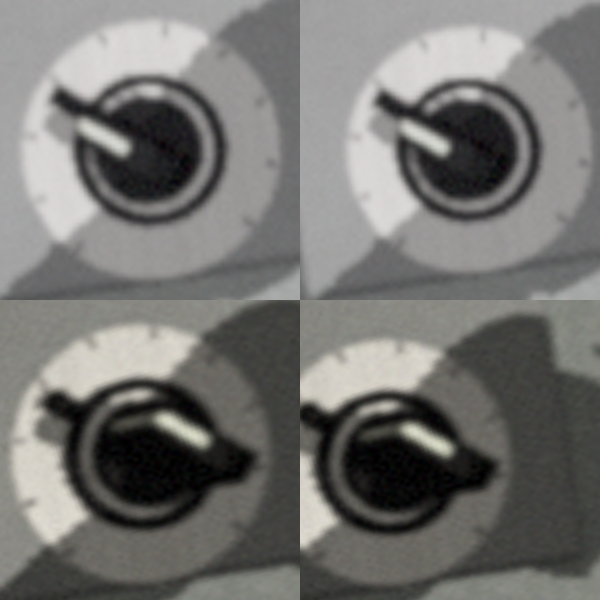

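The pointer line runs (128,152)→(80,126), about 61.6°. The tooth tip at (58,95) from the ring centre (150,149) is about 59.6–61°, so they agree within about 2°. The jar has not moved beyond detection noise, and the arm is clear.

```bash
python3 -c "
from workcell import manip
print(manip.job_done())"
```

```text
the job is handed in; nothing more can be done
None
```

I turned the knob on the jar's plate about 57° clockwise until its pointer lined up with the tooth to within about 2° by camera, released it and handed the job in at about 11 s; the jar and the other knob were left alone, and no verdict came back.

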